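Wedge a two-piece mandolin blank shut in the wedging board

TASK

Close the joint between the two halves of the mandolin blank in the wedging board: stand blue packers in the gap between the near half and the slanted cleat until the room left suits the red-brown wedge, then lay the wedge on the board and slide it in along the cleat, thin end first, pushing by hand until you feel it go tight and the joint is shut along its whole length. Finish holding the wedge, still pushed in tight, with your fingers off the blank, and leave the tools lying around where they are.

Things in the scene. Friction and masses are not known exactly. Their poses are not given: they have to be found in the camera images.
- board: Fixed plywood board 300 x 300 x 18 mm on the bench; origin centre of underside. x: from the slanted cleat across both halves to the straight far cleat (inner face x = +120 mm), away from the robot; y: along the joint, to the left. An end stop closes the right ends of the halves only (face y = -92, x = -25 to 120 mm); packers and wedge pass beside it. Cleats and stop are 18 mm high, like the blank.
- cleat: Slanted cleat on the board's near side, bar 35 x 150 x 18 mm, screwed fast where it varies. Origin: bottom edge of its inner face (towards the blank) at mid-length. Inner face = its plane x = 0, running along its y; the bar fills x = -35 to 0. Turned 0.1244 rad (1 in 8) anticlockwise from above against the board, so the gap to the near half narrows from left (+y) to right.
- half_far: Far half of the blank, pale wood, 75 (x) x 180 (y) x 18 mm, 0.09 to 0.19 kg, loose on the board, within about 1 mm of the far cleat and end stop. Origin centre of underside. Joint face at its x = -37.5 mm.
- half_near: Near half, like the far half; at the start 3 to 7 mm short of it and slightly askew. Origin centre of underside. Joint face at x = +37.5 mm; the face the packers push is at x = -37.5 mm. With the joint shut its origin is at x = +7.5 mm in the board's frame (within 1 mm) and its packed face at board x = -30 mm.
- joint_left (a point): Left end of the near half's joint face, at its top edge. With the joint shut it is at x = -37.5 mm in the frame of half_far.
- joint_right (a point): Right end of the near half's joint face, at its top edge. With the joint shut it is at x = -37.5 mm in the frame of half_far.
- wedge: Red-brown wedge 195 mm long, 42 mm high (24 mm proud of blank and cleat), 0.08 to 0.15 kg, lying as in use. Origin on its underside. Tapers 1 in 8 from y = -75 mm (11 mm thick, nose eased to 5) to +75 mm, then a parallel tail 29.75 mm thick to y = +120 mm. Straight side: plane x = +14.875 mm, goes against the packers. Slanted side, to -x, goes along the cleat, axes parallel to the board's.
- wedge_tail (a point): Middle of the wedge's tail, on its top: 97 mm from the wedge's origin along its y, 42 mm up; grip across x here. With the slanted side sliding on the cleat, each 8 mm of push towards -y moves the straight side 1 mm towards the blank. At y = 0 the slanted side is at the wedge's x = -5.5 mm.
- packer1: Blue plastic packer standing on its long edge, 30 g: bar 10 (x) x 70 (y) x 20 mm high with an upright grip tab 10 x 20 mm on its middle, up to 46 mm; origin centre of underside. Stands so on the board, bar along the joint. Use one or two (tabs staggered, for the fingers), as the cleat's place needs, so that the wedge goes tight with its origin between about y = -55 and +35 mm in the board's frame.
- packer2: Blue packer like packer1.
- packer3: Blue packer like packer1.
- tape: Yellow tape measure, 60 x 34 x 58 mm; bystander, its place is swapped at random with those of the packers. Origin at the centre of its underside.
- plane: Block plane, 160 x 48 x 60 mm; bystander to the right of the board.
- caliper: Steel caliper, 230 mm long, lying flat; bystander on the left, beyond the wedge.
- square: Try square, stock 110 mm, blade 160 mm, lying flat; bystander on the left.
Mind the look-alikes: they are no part of the job. Leave any turquoise or yellow look-alike of the packer1 alone.

How it is judged:
On the way:
1. a packer stands upright on the board in the gap beside the near half (((x of packer1 in the frame of half_near between -0.075 and -0.04 m and y of packer1 in the frame of board between -0.085 and 0.085 m and z of packer1 in the frame of board below 0.022 m and angle between packer1's own z axis and vertical below 0.2 rad) or (x of packer2 in the frame of half_near between -0.075 and -0.04 m and y of packer2 in the frame of board between -0.085 and 0.085 m and z of packer2 in the frame of board below 0.022 m and angle between packer2's own z axis and vertical below 0.2 rad) or (x of packer3 in the frame of half_near between -0.075 and -0.04 m and y of packer3 in the frame of board between -0.085 and 0.085 m and z of packer3 in the frame of board below 0.022 m and angle between packer3's own z axis and vertical below 0.2 rad))), for 0.2 s.
At the end, for the whole second after the job is handed in: Joint shut within 2 mm at both ends, faces pressed over 3 N; a packer presses the near half (over 2 N); the wedge bears on the slanted cleat (over 2 N), tail to the left, flat on the board (6 mm, 0.1 rad), still, held by the gripper (over 3 N), which is off the blank (x of each of joint_left, joint_right in the frame of half_far above -0.0395 m and contact force between half_near and half_far above 3 N and contact force between wedge and cleat above 2 N and contact force between the fingers and wedge above 3 N and contact force between any of packer1, packer2, packer3 and half_near above 2 N and contact force between each of the arm, the fingers and half_near below 0.5 N and z of wedge in the frame of board below 0.024 m and angle between wedge's own z axis and vertical below 0.1 rad and linear speed of wedge below 0.01 m/s and contact force between the fingers and half_far below 0.5 N and y of wedge_tail in the frame of board above 0 m); the arm keeps its last pose, push and grip.
It fails at once if a bystander is shifted by more than 40 mm (distance of any of tape, plane, caliper, square from where it was at the start of the episode above 0.04 m).
It also fails if it takes over 72 s, if anything falls off the work surface, if the arm or the gripper's body presses on something with over 40 N, if the wrist force passes 120 N, or if a joint passes its speed limit or range.

ROBOT

A 7-joint arm with a two-finger parallel gripper is mounted at the origin on the work surface. World frame = base frame: x ahead of the robot, y to its left, z up, the work surface at z = 0. Lengths are in m, angles in rad, forces in N, time in s.
With the tool pointing down it reaches from about 0.4 to 0.925 m from the base axis. Payload 5.6 kg.
Tool frame: the origin (TCP) lies at the very end of the fingers, on their centre line; the grasp point (between the pads) lies 19 mm behind it; z points along the fingers, y is the line along which they close (so a half turn about z gives the same grasp; the last joint's range is limited). The gripper opens to 85 mm and grips with 20 to 120 N. Pads are 22 mm wide; open, the fingers measure 114 mm over their backs; the gripper's body (76 mm by 85 mm) begins 54 mm behind the grasp point. The pads swing forward as they close: fully open they stand 13 mm farther back than shut.
Start: joints at [-1.357, 0.468, -0.012, 1.603, 0.006, 1.071, -0.056], TCP at [0.165, 0.629, 0.231] pointing down, gripper open.
Joint ranges: [-2.53, 2.53], [-0.31, 2.02], [-1.57, 1.55], [0.28, 2.44], [-1.29, 4.43], [0.15, 1.84], [-2.92, 2.92]. Speed limits (rad/s): [2.57, 2.57, 3.14, 3.14, 3.14, 3.14, 3.14].

INTERFACE

Orientations are given as [roll, pitch, yaw] about the fixed x, y, z axes, in that order (R = Rz(yaw) Ry(pitch) Rx(roll)).
In Python, from plant import arm gives the robot as it stands.
- The arm moves only by the tool send_rows, never from a script. Its argument "deltas" is a list of rows, each a list of 6 numbers: the shift along the tool's x, y, z as a fraction of full scale, then the turn, a rotation vector about the tool's x, y, z as a fraction of full scale. A call has 1 to 12 rows; each row shifts and turns the commanded pose from where the row before left it, along the tool's axes as they then stand; what a row does not reach is not made up. Full scale, the value 1, is 0.025 m for a shift and 5 degrees for a turn. A row lasts 1/12 s, in which the tool goes at most 41.7 mm and 7.16 degrees, less where a joint would pass 70% of its speed; a pose out of reach is approached as far as the arm can. A call with a number of a shift or a turn outside -1 to 1 is refused whole. A call with a gripper value outside its range is refused whole. "hand" is the opening, from -1 (shut) to 1 (fully open), set as the call begins (left out, the last holds). The fingers move at their own pace and stop on an object; "squeeze" is the grip in N (left out, the last holds). Time passes only in rows, so rows that do not move let the fingers close. It gives the time, the measured TCP pose, the force, the opening and the grip force at its end, in the units of the state.
- arm.sense(): the state, without advancing time (a new reading comes with each control period).
- arm.get_image(name): name is "scene" or "top"; returns a dict with "image" (384x512x3 uint8, red, green, blue), "fx", "fy", "cx", "cy" (pixels), "extrinsics" (4x4, takes a point from camera to world coordinates). Camera axes: x right, y down, z forward; pixel columns grow to the right and rows downward; lengths in m; the calibration is good to about 2 mm. A picture is of the moment at which its call begins. There is no depth.
- arm.close_job(): hands the job in; it is judged then, once.
The state is a dict: "t": time; "joint_pos": joint angles; "joint_vel": joint speeds; "tau": joint torques, N m; "ee_pos": TCP position; "tool_rot": TCP orientation; "ft_force": force on the tool from outside, world axes, zero at the start; "moment": the same for the moment, N m; "gripper_width": opening from 0.0 (shut) to 1.0 (fully open); "grip_force": force on a finger pad.
Only numpy, scipy, OpenCV 4.12 (cv2) and the standard library are available. Lean on these libraries where they do the work, as an engineer would, in place of code of your own. Each camera call takes 0.05 s, during which the arm holds its last target. There are 200 camera calls.

## Working session

There is one attempt and no reset: what is moved stays moved. The work goes in short steps, Python scripts to look and compute and a tool call to move; the robot and the scene stay as the last step left them, time stands still between calls to the robot, and variables do not carry over. Pictures are saved under pics/ and viewed, at most 10 in all, crops included, and the job is handed in when it is done.

Besides the shell and the picture viewer there is one more tool, called as name([rows], argument=value, ...), one row to a line, values as JSON. send_rows: Moves the arm, as the interface text tells. Shift numbers are shares of 0.025 m and turn numbers shares of 5 degrees, none past 1 either way. Its arguments: {"type":"object","properties":{"deltas":{"type":"array"},"hand":{"type":"number"},"squeeze":{"type":"number"}},"required":["deltas"]}

```bash
mkdir -p pics; ls; cat > h.py <<'E'
import numpy as np, cv2, pickle
from plant import arm
def snap(n,tag):
    d=arm.get_image(n); pickle.dump(d,open(f'pics/{n}_{tag}.pkl','wb')); cv2.imwrite(f'pics/{n}_{tag}.png',d['image'][:,:,::-1]); return d
def load(n,tag): return pickle.load(open(f'pics/{n}_{tag}.pkl','rb'))
def ray(d,u,v):
    E=np.array(d['extrinsics']); return E[:3,3],E[:3,:3]@np.array([(u-d['cx'])/d['fx'],(v-d['cy'])/d['fy'],1])
def atz(d,u,v,z):
    o,r=ray(d,u,v); return o+r*(z-o[2])/r[2]
def tri(d1,p1,d2,p2):
    o1,r1=ray(d1,*p1);o2,r2=ray(d2,*p2); s=np.linalg.lstsq(np.c_[r1,-r2],o2-o1,rcond=None)[0]
    a,b=o1+s[0]*r1,o2+s[1]*r2; return (a+b)/2,np.linalg.norm(a-b)
def proj(d,P):
    E=np.array(d['extrinsics']); c=E[:3,:3].T@(np.array(P)-E[:3,3]); return d['fx']*c[0]/c[2]+d['cx'],d['fy']*c[1]/c[2]+d['cy']
E
python3 - <<'E'
from h import *
a=snap('scene','0');b=snap('top','0')
for d in(a,b):print(d['fx'],d['cx'],np.round(d['extrinsics'],3).tolist())
for n in('scene','top'):
    i=cv2.imread(f'pics/{n}_0.png'); cv2.imwrite(f'pics/{n}_0b.png',cv2.resize(i,(800,600),interpolation=cv2.INTER_CUBIC))
print(arm.sense())
E
```

```text
pics
415.8978959661512 253.92775094294154 [[0.212, 0.579, -0.788, 1.585], [0.977, -0.142, 0.158, -0.221], [-0.02, -0.803, -0.596, 0.854], [0.0, 0.0, 0.0, 1.0]]
489.4973006411904 248.8423406352903 [[0.01, -0.989, 0.148, 0.312], [-1.0, -0.01, 0.006, 0.004], [-0.004, -0.148, -0.989, 1.683], [0.0, 0.0, 0.0, 1.0]]
{'t': 0.1, 'joint_pos': array([-1.35701081,  0.46830324, -0.01158783,  1.60354437,  0.00599324,
        1.07142333, -0.05631686]), 'joint_vel': array([-4.89298082e-04, -7.96390802e-04, -6.30007038e-04, -2.98741803e-03,
       -1.00034981e-03, -5.15321196e-07,  1.05075427e-03]), 'tau': array([ 1.16736424e-03, -5.33518374e+01,  2.14179471e-02, -2.51963335e+01,
        1.15086848e-02,  4.36439455e-03,  5.61132282e-06]), 'ee_pos': array([0.16502276, 0.62816936, 0.23041911]), 'tool_rot': array([-3.13995299e+00,  1.18770738e-04,  2.88470936e+00]), 'ft_force': array([-0.49270523, -0.48861292,  0.11800059]), 'moment': array([-0.0097036 ,  0.01404177,  0.02586405]), 'grip_force': 0.0, 'gripper_width': 0.9983370730739423}
```

View pics/scene_0b.png

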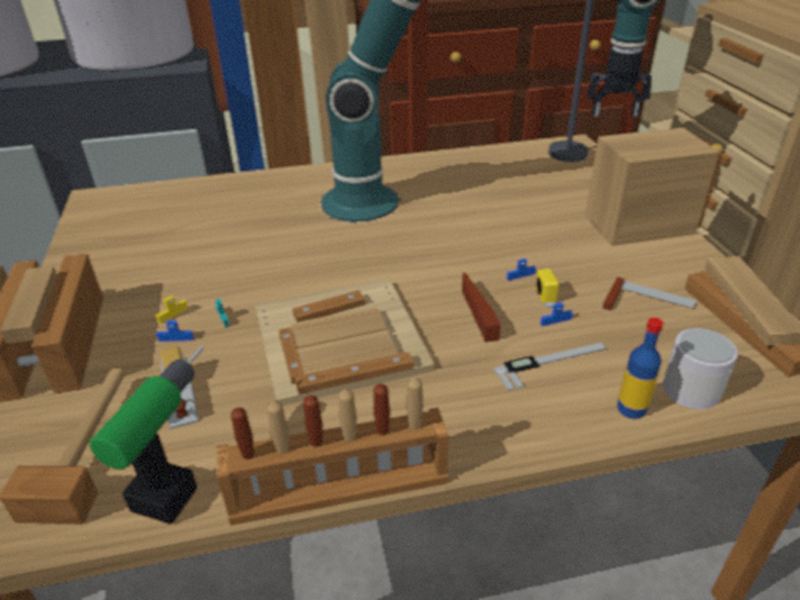

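View pics/top_0b.png

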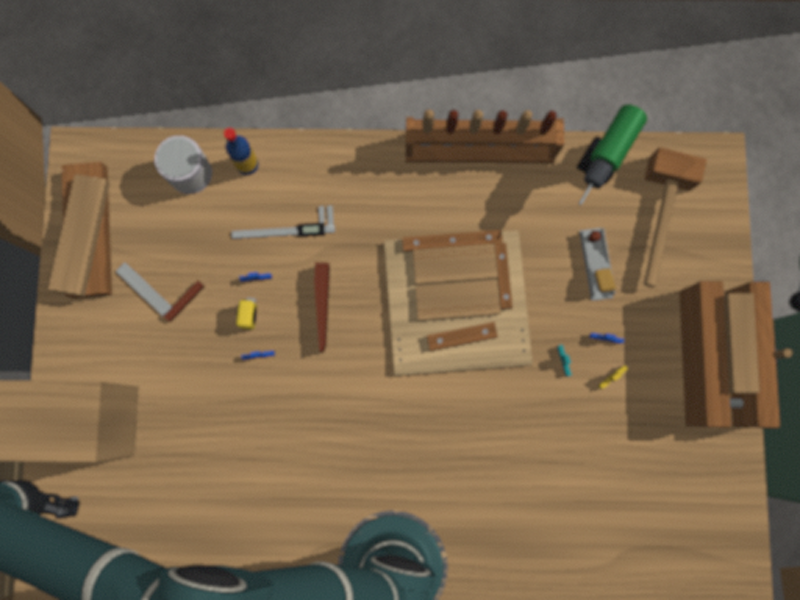

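The blue candidates in the top view (800 scale) are (257,355), (255,277) and (605,338). Turquoise (565,360) and yellow (613,377) are look-alikes. The tape is at (247,314), the wedge at (321,307) and the board at (457,303). I'll confirm these in enlarged crops.

```bash
cat >> h.py <<'E'
def crop(n,tag,x0,y0,w,h,s):
    i=cv2.imread(f'pics/{n}_{tag}.png')[y0:y0+h,x0:x0+w]
    i=cv2.resize(i,(w*s,h*s),interpolation=cv2.INTER_CUBIC)
    i=cv2.convertScaleAbs(i,alpha=1.3,beta=10)
    for x in range(-(-x0//10)*10,x0+w,10):
        cv2.line(i,((x-x0)*s+s//2,0),((x-x0)*s+s//2,6),(255,255,255),1)
        if x%20==0: cv2.putText(i,str(x),((x-x0)*s-8,18),0,.38,(255,255,255),1)
    for y in range(-(-y0//10)*10,y0+h,10):
        cv2.line(i,(0,(y-y0)*s+s//2),(6,(y-y0)*s+s//2),(255,255,255),1)
        if y%20==0: cv2.putText(i,str(y),(8,(y-y0)*s+s//2+4),0,.38,(255,255,255),1)
    return i
E
python3 - <<'E'
from h import *
a=crop('top','0',242,144,100,100,6); b=crop('top','0',190,144,33,100,6)
cv2.imwrite('pics/c1.png',np.hstack([a,b]))
t=np.hstack([crop('top','0',145,168,40,66,5),crop('top','0',350,205,56,66,5)])
s=np.hstack([crop('scene','0',318,160,54,54,5),crop('scene','0',95,185,56,54,5)])
m=np.hstack([np.pad(t,((0,0),(0,max(0,s.shape[1]-t.shape[1])),(0,0)))]);w=max(t.shape[1],s.shape[1])
p=lambda i:np.pad(i,((0,0),(0,w-i.shape[1]),(0,0)))
cv2.imwrite('pics/c2.png',np.vstack([p(t),p(s)]));print(w,t.shape,s.shape)
cv2.imwrite('pics/c3.png',crop('scene','0',160,170,165,90,5)[:, :800] if False else crop('scene','0',162,172,160,88,5))
E
```

```text
550 (330, 480, 3) (270, 550, 3)
```

View pics/c1.png

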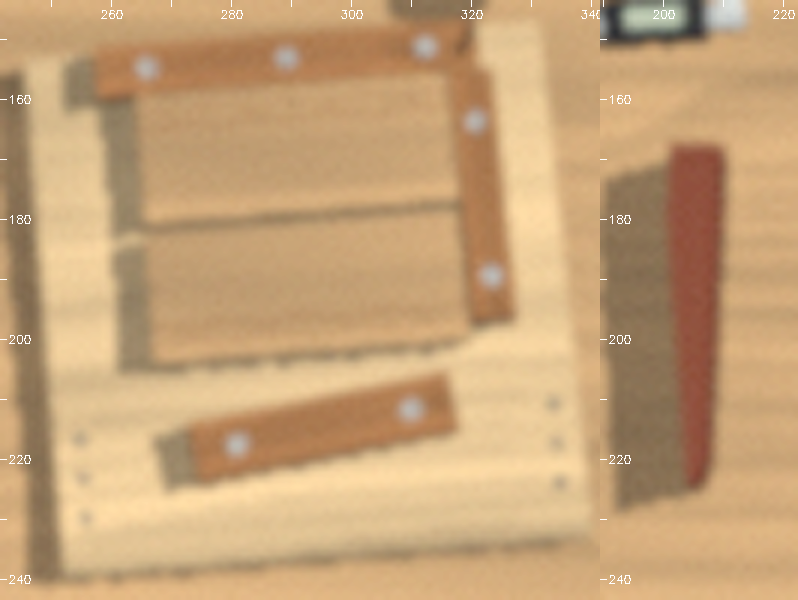

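View pics/c2.png

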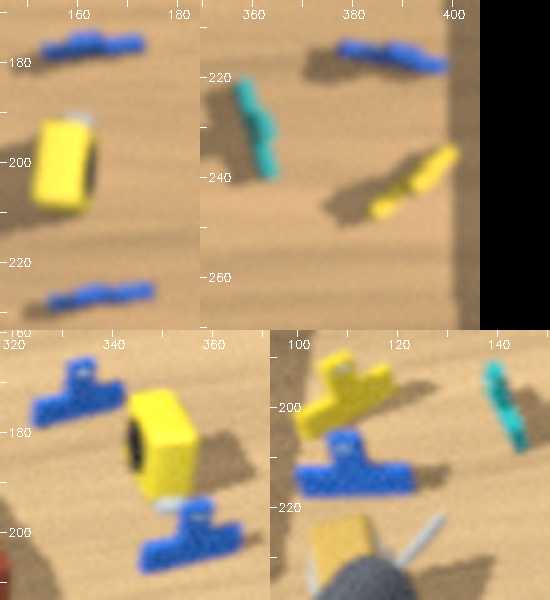

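View pics/c3.png

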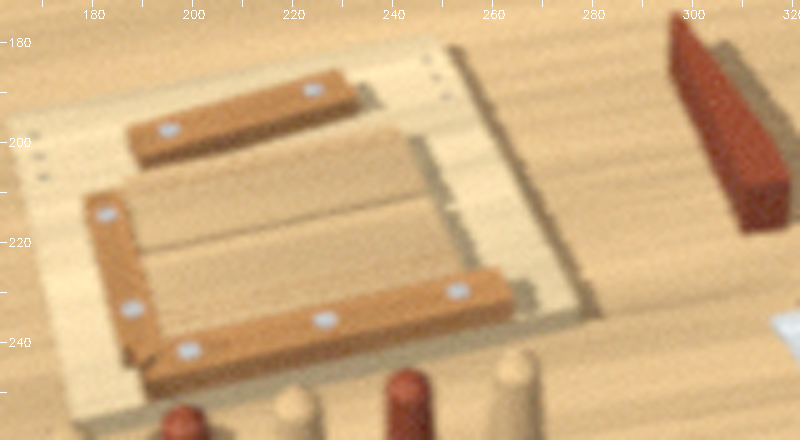

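The crops confirm three saturated-blue packers: top (153,227) and (163,176) on the left, and (388,216) on the right. The turquoise and yellow ones are differently coloured look-alikes. Next I'll fit the poses in both views.

```bash
cat > fit.py <<'E'
from h import *
from scipy.optimize import minimize, least_squares
def box(x0,x1,y0,y1,z0,z1): return [(x,y,z) for x in(x0,x1) for y in(y0,y1) for z in(z0,z1)]
PACK=[box(-5,5,-35,35,0,20),box(-5,5,-10,10,20,46)]
_o=[(14.875,-75),(14.875,120),(-14.875,120),(-14.875,75),(3.875,-75)]
WEDGE=[[(x,y,z) for x,y in _o for z in(0,42)]]
def place(pts,p):
    c,s=np.cos(p[3]),np.sin(p[3]); P=np.array(pts)/1000.
    return np.c_[p[0]+c*P[:,0]-s*P[:,1],p[1]+s*P[:,0]+c*P[:,1],p[2]+P[:,2]]
def mask(img,kind):
    h=cv2.cvtColor(img,cv2.COLOR_RGB2HSV).astype(int); H,S,V=h[...,0],h[...,1],h[...,2]
    if kind=='blue': return ((H>105)&(H<128)&(S>130)&(V>50)).astype(float)
    return (((H<6)|(H>174))&(S>125)&(V>40)).astype(float)
def fit(ds,parts,kind,p0,win=30):
    K=8;M=[]
    for d in ds:
        u,v=map(int,proj(d,(p0[0],p0[1],p0[2]+.02))); x0,y0=max(u-win,0),max(v-win,0)
        M.append((d,x0,y0,mask(d['image'],kind)[y0:y0+2*win,x0:x0+2*win]))
    def cost(q):
        p=np.array(p0)+np.array(q)*[.01,.01,.01,.1]; e=0
        for d,x0,y0,m in M:
            I=np.zeros((m.shape[0]*K,m.shape[1]*K),np.uint8)
            for pts in parts:
                uv=np.array([proj(d,P) for P in place(pts,p)])
                hu=cv2.convexHull(((uv-[x0,y0]+.5)*K-.5).round().astype(np.int32)); cv2.fillConvexPoly(I,hu,1)
            r=I.reshape(m.shape[0],K,m.shape[1],K).mean((1,3)); e+=abs(r-m).sum()
        return e
    S=np.vstack([np.zeros(4),np.eye(4)*1.5]); best=None
    q=np.zeros(4)
    for s in(1.5,.7,.4,.3):
        r=minimize(cost,q,method='Nelder-Mead',options=dict(initial_simplex=q+np.vstack([np.zeros(4),np.eye(4)*s]),maxiter=250)); q=r.x
    return np.array(p0)+q*[.01,.01,.01,.1],r.fun,[m.sum() for *_,m in M]
E
cat > m0.py <<'E'
from fit import *
t,s=load('top','0'),load('scene','0')
for u,v,y in((163,227,0),(163,176.5,0),(388,216,0)):
    P=atz(t,u,v,.02); yaw={227:np.pi/2+.1,176.5:np.pi/2+.1,216:np.pi/2-.2}[v]-np.pi/2
    yaw0=-yaw if False else yaw
    b=min((fit([t,s],PACK,'blue',[P[0],P[1],0,a],25) for a in(-.2,0,.2)),key=lambda r:r[1]); print('pack',b[0].round(4),round(b[1],1),b[2])
P=atz(t,206,195,.03)
b=min((fit([t,s],WEDGE,'red',[P[0]-.02,P[1],0,a],50) for a in(-1.5,-1.65)),key=lambda r:r[1]); print('wedge',b[0].round(4),round(b[1],1),b[2])
T=lambda x,y:(242+(x+.5)/6-.5,144+(y+.5)/6-.5); S=lambda x,y:(162+(x+.5)/5-.5,172+(y+.5)/5-.5)
def lf(loc,tp,sp,z,name,p0):
    loc=np.array(loc,float)
    def res(p):
        r=[]
        for i,P in enumerate(place(np.c_[loc,np.zeros(len(loc))],[p[0],p[1],p[2],p[3]])):
            if tp[i]: r+=list(np.subtract(proj(t,P),T(*tp[i])))
            if sp[i]: r+=list(np.subtract(proj(s,P),S(*sp[i])))
        return r
    r=least_squares(res,[*p0,z,-.06],x_scale=[.01,.01,.01,.1]); print(name,r.x.round(4),'rms px',np.sqrt(np.mean(r.fun**2)).round(2)); return r.x
b0=atz(t,292,194,.018)[:2]
# corners: near-left, near-right, far-right, far-left
L=[(-150,150),(-150,-150),(150,-150),(150,150)]
B=lf(L,[(62,570),(588,538),(540,20),None],[(455,47),(8,122),(75,420),(582,303)],.018,'board',b0)
C=lf([(0,75),(0,-75),(-35,75),(-35,-75)],[(188,425),(445,375),(195,480),(457,430)],[(357,92),(140,155),(340,70),(127,130)],.036,'cleat',b0-[.09,0])
H=lf([(-37.5,90),(-37.5,-90),(37.5,90),(37.5,-90)],[(150,362),(470,342),(147,235),(460,207)],[(400,125),None,(428,195),(135,250)],.036,'near',b0)
def rel(p):
    c,s_=np.cos(B[3]),np.sin(B[3]);d=p[:2]-B[:2];return np.array([c*d[0]+s_*d[1],-s_*d[0]+c*d[1]])*1000,p[3]-B[3]
for n,p in(('cleat',C),('near',H)):print(n,'in board',rel(p))
xc,yc=rel(C)[0]
for n in(1,2):print(n,'w',yc+8*(xc+50.375+10*n)*1)
E
python3 m0.py
```

```text
pack [0.4445 0.2976 0.0025 0.2398] 117.9 [np.float64(33.0), np.float64(116.0)]
pack [0.6165 0.3096 0.0025 0.226 ] 112.5 [np.float64(40.0), np.float64(136.0)]
pack [ 0.4891 -0.4638  0.0015 -0.113 ] 106.1 [np.float64(44.0), np.float64(149.0)]
wedge [ 0.2552  0.3929 -0.7467 -1.904 ] 11.0 [np.float64(0.0), np.float64(11.0)]
board [ 0.5682 -0.1353  0.0165  0.0738] rms px 1.14
cleat [ 0.5051 -0.1419  0.0363  0.2061] rms px 0.58
near [ 0.5686 -0.1373  0.0358  0.0683] rms px 0.58
cleat in board (array([-63.42200076,  -1.9322583 ]), np.float64(0.1323129227928358))
near in board (array([ 0.18944251, -1.99006822]), np.float64(-0.005438773886901088))
1 w -26.308264412809137
2 w 53.69173558719086
```

```bash
python3 - <<'E'
from h import *
t,s=load('top','0'),load('scene','0')
for d,pts in((t,[(165,227),(160,227),(155,228),(165,176),(206,180),(206,200),(206,220),(180,200)]),(s,[(360,203),(355,202),(357,197),(335,172),(300,195),(310,207),(318,210),(330,190)])):
    h=cv2.cvtColor(d['image'],cv2.COLOR_RGB2HSV); print([h[v,u].tolist() for u,v in pts])
E
```

```text
[[110, 180, 129], [112, 157, 135], [114, 104, 110], [112, 156, 134], [7, 154, 106], [8, 157, 104], [6, 155, 102], [16, 111, 154]]
[[108, 228, 115], [108, 213, 128], [109, 106, 127], [108, 206, 119], [10, 156, 106], [7, 165, 108], [9, 183, 78], [18, 102, 165]]
```

```bash
python3 - <<'E'
s=open('fit.py').read()
s=s.replace("(H>105)&(H<128)&(S>130)&(V>50)","(H>98)&(H<128)&(S>75)&(V>50)").replace("((H<6)|(H>174))&(S>125)&(V>40)","((H<12)|(H>170))&(S>132)&(V>40)&(V<125)")
s=s.replace("mask(d['image'],kind)[y0","comp(mask(d['image'],kind),u,v)[y0")
s=s.replace("def fit(","""def comp(m,u,v):
    n,l,st,c=cv2.connectedComponentsWithStats(m.astype(np.uint8)); 
    k=min((i for i in range(1,n) if st[i,4]>15),key=lambda i:np.hypot(*(c[i]-[u,v])))
    return (l==k).astype(float)
def fit(""",1)
open('fit.py','w').write(s)
E
python3 m0.py | head -4
```

```text
pack [0.4452 0.2974 0.0034 0.1585] 62.6 [np.float64(54.0), np.float64(125.0)]
pack [0.6175 0.309  0.0026 0.1484] 67.1 [np.float64(64.0), np.float64(152.0)]
pack [ 0.4898 -0.4646  0.0032 -0.1846] 57.0 [np.float64(68.0), np.float64(180.0)]
wedge [ 0.526   0.1667 -0.0039 -1.6039] 147.1 [np.float64(380.0), np.float64(467.0)]
```

send_rows([
  [0,0,0,0,0,0],
])

```text
t: 0.18
ee_pos: [0.1651, 0.6283, 0.2306]
tool_rot: [-3.14, 0.0, 2.885]
ft_force: [-0.6, -0.3, 0.3]
gripper_width: 0.998
grip_force: 0.0
```

```bash
cat > ov.py <<'E'
from fit import *
def ov(tag,objs,rects,out,S=6):
    ims=[]
    for n,(x0,y0,w,h) in rects:
        d=load(n,tag); i=crop(n,tag,x0,y0,w,h,S)
        for parts,p in objs:
            for pts in parts:
                uv=np.array([proj(d,P) for P in place(pts,p)]); hu=cv2.convexHull((((uv-[x0,y0]+.5)*S-.5)*16).round().astype(np.int32))
                cv2.polylines(i,[hu],True,(255,255,255),1,cv2.LINE_AA,4)
        ims.append(i)
    H=max(i.shape[0] for i in ims); cv2.imwrite(out,np.hstack([np.pad(i,((0,H-i.shape[0]),(0,0),(0,0))) for i in ims]))
E
python3 - <<'E'
from ov import *
ov('0',[(PACK,[.4452,.2974,.0,.1585]),(PACK,[.6175,.309,0,.1484]),(WEDGE,[.526,.1667,0,-1.604])],[('top',(145,163,67,70)),('scene',(290,160,84,70))],'pics/o1.png',5)
E
```

```text
(no output)
```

View pics/o1.png

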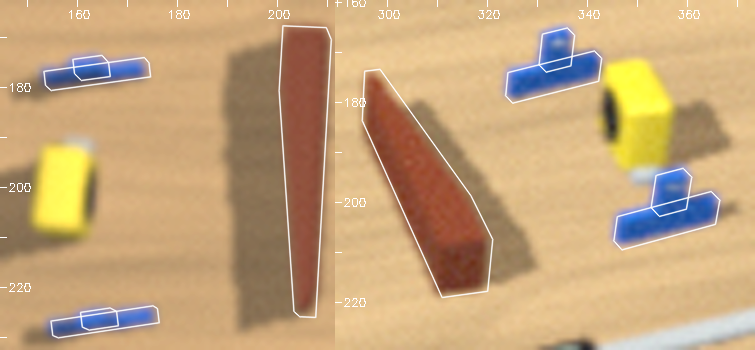

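The outlines match both packers and the wedge, and the measured heights are near 0. One packer puts the wedge tight at y ≈ -26 mm; two would give +54, out of range. I'll take the near-left packer at (0.445, 0.297), turning first.

send_rows([
  [0,0,0,0,0,1],
  [0,0,0,0,0,1],
  [0,0,0,0,0,1],
  [0,0,0,0,0,1],
  [0,0,0,0,0,1],
  [0,0,0,0,0,1],
  [0,0,0,0,0,1],
  [0,0,0,0,0,1],
  [0,0,0,0,0,1],
  [0,0,0,0,0,1],
  [0,0,0,0,0,1],
  [0,0,0,0,0,1],
], hand=1, squeeze=40)

```text
t: 1.18
ee_pos: [0.165, 0.6285, 0.231]
tool_rot: [-3.141, 0.0, 1.833]
ft_force: [0.1, 0.3, 0.7]
gripper_width: 0.998
grip_force: 0.0
```

```bash
cat > go.py <<'E'
import sys,numpy as np
from plant import arm
from scipy.spatial.transform import Rotation as R
x,y,z,yaw=map(float,sys.argv[1:5])
s=arm.sense(); q=R.from_euler('xyz',s['tool_rot']); d=np.array([x,y,z])-s['ee_pos']
rv=(q.inv()*R.from_euler('xyz',[np.pi,0,yaw])).as_rotvec()
print('t',round(s['t'],2),'at',s['ee_pos'].round(4),s['tool_rot'].round(4),'F',s['ft_force'].round(1),'w',round(s['gripper_width'],3),round(s['grip_force'],1))
print('shift now-frame',(q.inv().apply(d)/.025).round(2),'after-turn frame',(R.from_euler('xyz',[np.pi,0,yaw]).inv().apply(d)/.025).round(2),'turn',np.degrees(rv/5).round(2))
E
python3 go.py .4452 .2974 .1 1.729
```

```text
t 1.18 at [0.165  0.6285 0.231 ] [-3.1413e+00  5.0000e-04  1.8334e+00] F [0.1 0.3 0.7] w 0.998 0.0
shift now-frame [-15.7    7.39   5.25] after-turn frame [-14.84   8.98   5.24] turn [-0.    0.01  1.2 ]
```

send_rows([
  [0,0,0,0,0,0.6],
  [0,0,0,0,0,0.6],
  [-0.95,0.55,0.2,0,0,0],
  [-0.95,0.55,0.2,0,0,0],
  [-0.95,0.55,0.2,0,0,0],
  [-0.95,0.55,0.2,0,0,0],
  [-0.95,0.55,0.2,0,0,0],
  [-0.95,0.55,0.2,0,0,0],
  [-0.95,0.55,0.2,0,0,0],
  [-0.95,0.55,0.2,0,0,0],
  [-0.95,0.55,0.2,0,0,0],
  [-0.95,0.55,0.2,0,0,0],
])

```text
t: 2.18
ee_pos: [0.3397, 0.4153, 0.181]
tool_rot: [-3.142, 0.0, 1.733]
ft_force: [-0.1, 0.4, 0.2]
gripper_width: 0.999
grip_force: 0.0
```

send_rows([
  [-0.95,0.6,0.5,0,0,0],
  [-0.95,0.6,0.5,0,0,0],
  [-0.95,0.6,0.5,0,0,0],
  [-0.95,0.6,0.5,0,0,0],
  [-0.95,0.6,0.5,0,0,0],
  [-0.6,0.5,0.5,0,0,0],
  [0,0,0.1,0,0,0],
  [0,0,0,0,0,0],
])

```text
t: 2.85
ee_pos: [0.4472, 0.2972, 0.1028]
tool_rot: [-3.14, 0.001, 1.73]
ft_force: [-0.6, -0.2, 0.3]
gripper_width: 0.999
grip_force: 0.0
```

```bash
python3 go.py .4452 .2974 .024 1.729
```

```text
t 2.85 at [0.4472 0.2972 0.1028] [-3.1398e+00  1.4000e-03  1.7300e+00] F [-0.6 -0.2  0.3] w 0.999 0.0
shift now-frame [ 0.03 -0.07  3.15] after-turn frame [ 0.02 -0.08  3.15] turn [-0.02  0.02  0.01]
```

send_rows([
  [0.02,-0.08,0.8,0,0,0],
  [0,0,0.8,0,0,0],
  [0,0,0.8,0,0,0],
  [0,0,0.5,0,0,0],
  [0,0,0.25,0,0,0],
  [0,0,0,0,0,0],
])

```text
t: 3.35
ee_pos: [0.444, 0.2991, 0.0242]
tool_rot: [-3.14, 0.001, 1.734]
ft_force: [0.4, -0.9, 0.3]
gripper_width: 1.001
grip_force: 0.1
```

send_rows([
  [0,0,0,0,0,0],
  [0,0,0,0,0,0],
  [0,0,0,0,0,0],
  [0,0,0,0,0,0],
  [0,0,0,0,0,0],
  [0,0,0,0,0,0],
  [0,0,0,0,0,0],
  [0,0,0,0,0,0],
  [0,0,0,0,0,0],
  [0,0,0,0,0,0],
], hand=-1, squeeze=40)

```text
t: 4.18
ee_pos: [0.4453, 0.299, 0.0255]
tool_rot: [3.141, -0.0, 1.733]
ft_force: [-0.9, -1.0, 5.6]
gripper_width: 0.107
grip_force: 41.3
```

```bash
python3 - <<'E'
import numpy as np
B=np.array([.5682,-.1353]);a=.0738;c,s=np.cos(a),np.sin(a)
for n,(x,y) in dict(pack=(-46,5),tail130=(-73,227),tail_end=(-54.9,71)).items(): print(n,B+np.array([c*x-s*y,s*x+c*y])/1000)
E
python3 go.py .5219 -.1338 .12 1.6446
```

```text
pack [ 0.52195655 -0.13370533]
tail130 [0.47866131 0.0856996 ]
tail_end [ 0.50821439 -0.0685412 ]
t 4.18 at [0.4453 0.299  0.0255] [ 3.1410e+00 -4.0000e-04  1.7328e+00] F [-0.9 -1.   5.6] w 0.107 41.3
shift now-frame [-17.58   0.23  -3.79] after-turn frame [-17.49   1.78  -3.78] turn [ 0.01 -0.01  1.01]
```

send_rows([
  [0,0,-0.5,0,0,0],
  [0,0,-1,0,0,0],
  [0,0,-1,0,0,0],
  [0,0,-0.9,0,0,0.5],
  [0,0,-0.4,0,0,0.5],
  [-0.95,0.1,0,0,0,0],
  [-0.95,0.1,0,0,0,0],
  [-0.95,0.1,0,0,0,0],
  [-0.95,0.1,0,0,0,0],
  [-0.95,0.1,0,0,0,0],
  [-0.95,0.1,0,0,0,0],
  [-0.95,0.1,0,0,0,0],
])

```text
t: 5.18
ee_pos: [0.4748, 0.1331, 0.1206]
tool_rot: [3.142, -0.0, 1.646]
ft_force: [0.7, 0.4, -1.1]
gripper_width: 0.106
grip_force: 40.6
```

send_rows([
  [-0.95,0.1,0,0,0,0],
  [-0.95,0.1,0,0,0,0],
  [-0.95,0.1,0,0,0,0],
  [-0.95,0.1,0,0,0,0],
  [-0.95,0.1,0,0,0,0],
  [-0.95,0.1,0,0,0,0],
  [-0.95,0.1,0,0,0,0],
  [-0.95,0.1,0,0,0,0],
  [-0.95,0.1,0,0,0,0],
  [-0.95,0.1,0,0,0,0],
  [-0.9,0.1,0,0,0,0],
  [0,0,0,0,0,0],
])

```text
t: 6.18
ee_pos: [0.522, -0.1284, 0.121]
tool_rot: [3.14, 0.003, 1.639]
ft_force: [-1.0, -0.7, 0.0]
gripper_width: 0.111
grip_force: 40.6
```

```bash
python3 go.py .522 -.1337 .0445 1.6446
```

```text
t 6.18 at [ 0.522  -0.1284  0.121 ] [3.1401 0.0032 1.6391] F [-1.  -0.7  0. ] w 0.111 40.6
shift now-frame [-0.2  -0.02  3.06] after-turn frame [-0.21 -0.01  3.06] turn [ 0.02  0.04 -0.06]
```

send_rows([
  [-0.2,-0.06,0.6,0,0,0],
  [0,0,0.7,0,0,0],
  [0,0,0.7,0,0,0],
  [0,0,0.4,0,0,0],
  [0,0,0.2,0,0,0],
  [0,0,0,0,0,0],
])

```text
t: 6.68
ee_pos: [0.5199, -0.1276, 0.0543]
tool_rot: [-3.14, -0.0, 1.646]
ft_force: [0.0, -0.1, -0.4]
gripper_width: 0.104
grip_force: 40.6
```

```bash
python3 go.py .52 -.1337 .0445 1.6446; python3 - <<'E'
from ov import *
snap('scene','1')
B=np.array([.5682,-.1353]);a=.0738;c,s=np.cos(a),np.sin(a)
f=lambda x,y:B+np.array([c*x-s*y,s*x+c*y])/1000
ov('1',[],[('scene',(160,150,130,95))],'pics/o2.png',6)
E
```

```text
t 6.68 at [ 0.5199 -0.1276  0.0543] [-3.1398e+00 -5.0000e-04  1.6459e+00] F [ 0.  -0.1 -0.4] w 0.104 40.6
shift now-frame [-0.24 -0.02  0.39] after-turn frame [-0.24 -0.02  0.39] turn [-0.02 -0.01  0.02]
```

View pics/o2.png

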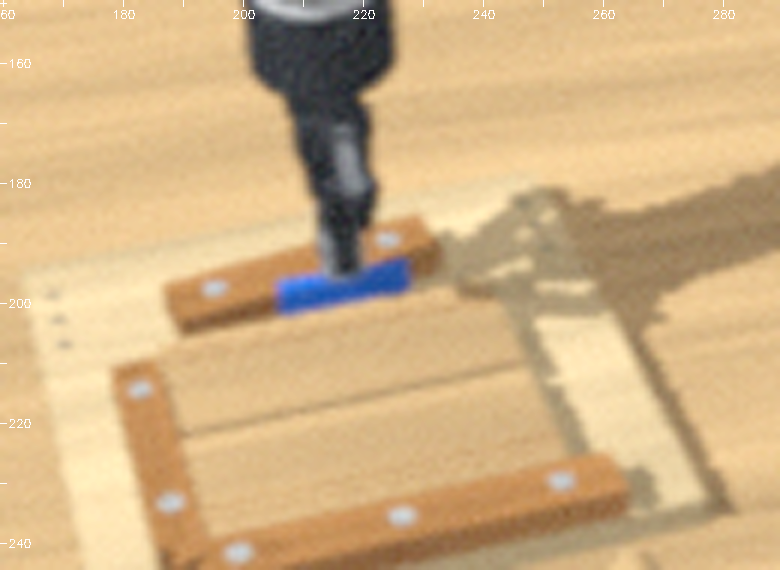

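The packer (blue, pixels 206–228, 193–200) is dropping into the gap, clear of cleat and half. I'll lower it the rest of the way and release.

send_rows([
  [-0.2,0,0.15,0,0,0],
  [0,0,0.15,0,0,0],
  [0,0,0.1,0,0,0],
  [0,0,0,0,0,0],
  [0,0,0,0,0,0],
])

```text
t: 7.15
ee_pos: [0.5209, -0.133, 0.0451]
tool_rot: [-3.142, -0.0, 1.645]
ft_force: [0.5, 0.7, 0.0]
gripper_width: 0.112
grip_force: 40.6
```

send_rows([
  [0,0,0,0,0,0],
  [0,0,0,0,0,0],
  [0,0,0,0,0,0],
  [0,0,-0.1,0,0,0],
  [0,0,-0.5,0,0,0],
  [0,0,-0.8,0,0,0],
  [0,0,-1,0,0,0],
  [0,0,-1,0,0,0],
  [0,0,-0.6,0,0,0],
], hand=-0.3)

```text
t: 7.9
ee_pos: [0.5221, -0.1335, 0.1485]
tool_rot: [3.138, 0.001, 1.645]
ft_force: [0.7, 0.3, 1.0]
gripper_width: 0.349
grip_force: 0.0
```

```bash
python3 go.py .6230 .1635 .14 -0.033
```

```text
t 7.9 at [ 0.5221 -0.1335  0.1485] [3.1379e+00 7.0000e-04 1.6451e+00] F [0.7 0.3 1. ] w 0.349 0.0
shift now-frame [11.55  4.91  0.35] after-turn frame [  3.64 -12.01   0.34] turn [ 0.04 -0.03 19.23]
```

send_rows([
  [0.96,0.41,0,0,0,0],
  [0.96,0.41,0,0,0,0],
  [0.96,0.41,0,0,0,0],
  [0.96,0.41,0,0,0,0],
  [0.96,0.41,0,0,0,0],
  [0.96,0.41,0,0,0,0],
  [0.96,0.41,0,0,0,0],
  [0.96,0.41,0,0,0,0],
  [0.96,0.41,0,0,0,0],
  [0.96,0.41,0,0,0,0],
  [0.96,0.41,0,0,0,0],
  [0.96,0.41,0,0,0,0],
], hand=1)

```text
t: 8.9
ee_pos: [0.6225, 0.1646, 0.1463]
tool_rot: [3.141, -0.0, 1.645]
ft_force: [0.8, -0.7, 0.1]
gripper_width: 0.996
grip_force: 0.0
```

send_rows([
  [0,0,0,0,0,1],
  [0,0,0,0,0,1],
  [0,0,0,0,0,1],
  [0,0,0,0,0,1],
  [0,0,0,0,0,1],
  [0,0,0,0,0,1],
  [0,0,0,0,0,1],
  [0,0,0,0,0,1],
  [0,0,0,0,0,1],
  [0,0,0,0,0,1],
  [0,0,0,0,0,1],
  [0,0,0,0,0,1],
])

```text
t: 9.9
ee_pos: [0.6222, 0.1635, 0.1463]
tool_rot: [-3.141, -0.001, 0.594]
ft_force: [0.6, -0.8, -0.5]
gripper_width: 0.994
grip_force: 0.0
```

send_rows([
  [0,0,0,0,0,1],
  [0,0,0,0,0,1],
  [0,0,0,0,0,1],
  [0,0,0,0,0,1],
  [0,0,0,0,0,1],
  [0,0,0,0,0,1],
  [0,0,0,0,0,1],
  [0,0,0,0,0,0.2],
  [0,0,0,0,0,0],
])

```text
t: 10.65
ee_pos: [0.6221, 0.1637, 0.1458]
tool_rot: [-3.141, -0.0, -0.028]
ft_force: [0.5, 0.3, -0.1]
gripper_width: 1.0
grip_force: 0.0
```

```bash
python3 go.py .6230 .1635 .023 -0.033; python3 - <<'E'
from ov import *
snap('top','2');s2=snap('scene','2')
# packer in gap
t=load('top','2')
r=min((fit([t,s2],PACK,'blue',[.52,-.133,.018,a],25) for a in(0,.074,.15)),key=lambda r:r[1]);print(r)
ov('2',[],[('top',(242,144,100,100))],'pics/o3.png',6)
E
```

```text
t 10.65 at [0.6221 0.1637 0.1458] [-3.1414e+00 -4.0000e-04 -2.8300e-02] F [ 0.5  0.3 -0.1] w 1.0 0.0
shift now-frame [0.03 0.01 4.91] after-turn frame [0.04 0.01 4.91] turn [-0.   -0.01  0.05]
(array([ 0.52189327, -0.13401307,  0.02325657,  0.0840353 ]), np.float64(121.234375), [np.float64(66.0), np.float64(98.0)])
```

View pics/o3.png

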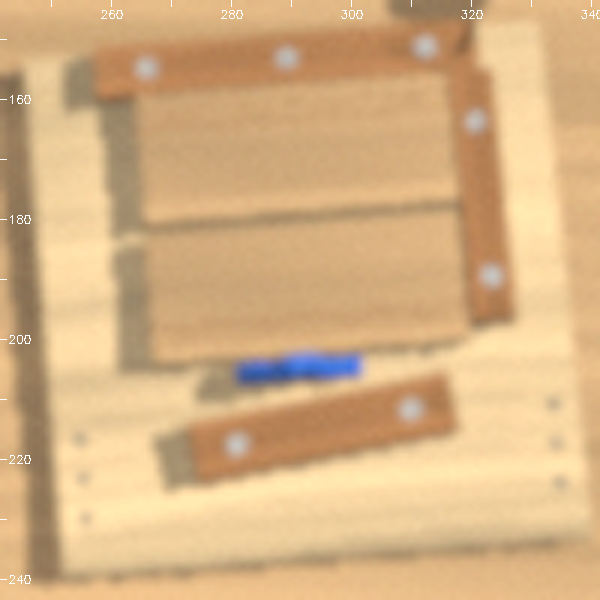

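The packer stands upright in the gap (pixels 281–302, 203–207), parallel to the near half. Next is the wedge tail.

send_rows([
  [0.04,0,0.9,0,0,0.05],
  [0,0,1,0,0,0],
  [0,0,1,0,0,0],
  [0,0,1,0,0,0],
  [0,0,0.6,0,0,0],
  [0,0,0.4,0,0,0],
  [0,0,0,0,0,0],
  [0,0,0,0,0,0],
])

```text
t: 11.42
ee_pos: [0.6236, 0.1631, 0.023]
tool_rot: [3.142, -0.001, -0.034]
ft_force: [0.4, 0.2, 0.7]
gripper_width: 0.996
grip_force: 0.0
```

send_rows([
  [0,0,0,0,0,0],
  [0,0,0,0,0,0],
  [0,0,0,0,0,0],
  [0,0,0,0,0,0],
  [0,0,0,0,0,0],
  [0,0,0,0,0,0],
  [0,0,0,0,0,0],
  [0,0,0,0,0,0],
  [0,0,0,0,0,0],
  [0,0,0,0,0,0],
], hand=-1, squeeze=110)

```text
t: 12.25
ee_pos: [0.6239, 0.1635, 0.0238]
tool_rot: [-3.141, -0.002, -0.034]
ft_force: [-0.3, 0.2, 7.0]
gripper_width: 0.318
grip_force: 110.0
```

```bash
python3 go.py .6230 .1635 .14 -0.033
```

```text
t 12.25 at [0.6239 0.1635 0.0238] [-3.1408e+00 -1.6000e-03 -3.4200e-02] F [-0.3  0.2  7. ] w 0.318 110.0
shift now-frame [-0.03 -0.   -4.65] after-turn frame [-0.04 -0.   -4.65] turn [-0.01 -0.02 -0.01]
```

send_rows([
  [0,0,-0.4,0,0,0],
  [0,0,-0.8,0,0,0],
  [0,0,-1,0,0,0],
  [0,0,-1,0,0,0],
  [0,0,-1,0,0,0],
  [0,0,-0.8,0,0,0],
  [0,0,0,0,0,-0.6],
  [0,0,0,0,0,-0.8],
  [0,0,0,0,0,-0.9],
  [0,0,0,0,0,-0.9],
  [0,0,0,0,0,-0.9],
  [0,0,0,0,0,-0.9],
])

```text
t: 13.25
ee_pos: [0.6228, 0.1632, 0.1479]
tool_rot: [-3.142, 0.0, 0.406]
ft_force: [0.1, -0.8, -1.2]
gripper_width: 0.319
grip_force: 108.8
```

send_rows([
  [0,0,0,0,0,-1],
  [0,0,0,0,0,-1],
  [0,0,0,0,0,-1],
  [0,0,0,0,0,-1],
  [0,0,0,0,0,-1],
  [0,0,0,0,0,-1],
  [0,0,0,0,0,-1],
  [0,0,0,0,0,-1],
  [0,0,0,0,0,-1],
  [0,0,0,0,0,-1],
  [0,0,0,0,0,-1],
  [0,0,0,0,0,-1],
])

```text
t: 14.25
ee_pos: [0.6228, 0.1631, 0.1478]
tool_rot: [-3.141, 0.0, 1.453]
ft_force: [0.6, 0.3, -1.3]
gripper_width: 0.321
grip_force: 108.8
```

send_rows([
  [0,0,0,0,0,-1],
  [0,0,0,0,0,-0.8],
  [0,0,0,0,0,-0.4],
  [0,0,0,0,0,0],
  [0,0,0,0,0,0],
])

```text
t: 14.67
ee_pos: [0.6229, 0.163, 0.1477]
tool_rot: [-3.141, 0.0, 1.64]
ft_force: [0.1, 0.1, -1.4]
gripper_width: 0.316
grip_force: 108.8
```

```bash
python3 -c "
import numpy as np
a=.0738;c,s=np.cos(a),np.sin(a)
for w in(130,60,0,-26):
  x,y=-57.9-(1.9+w)/8+(2 if w==130 else 0),w+98; print(w,.5682+(c*x-s*y)/1e3,-.1353+(s*x+c*y)/1e3)"
python3 go.py .4793 .0867 .055 1.6446
```

```text
130 0.47919840747135034 0.08674203810002781
60 0.491091345969771 0.017430274929027906
0 0.5029949127097262 -0.04185340831406552
-26 0.5081531249637067 -0.06754300438607268
t 14.67 at [0.6229 0.163  0.1477] [-3.1414e+00  2.0000e-04  1.6396e+00] F [ 0.1  0.1 -1.4] w 0.316 108.8
shift now-frame [-2.65 -5.94  3.71] after-turn frame [-2.62 -5.95  3.71] turn [-0.    0.   -0.06]
```

send_rows([
  [-0.38,-0.6,0,0,0,-0.06],
  [-0.38,-0.9,0,0,0,0],
  [-0.38,-0.9,0,0,0,0],
  [-0.38,-0.9,0.6,0,0,0],
  [-0.38,-0.9,0.8,0,0,0],
  [-0.38,-0.9,0.8,0,0,0],
  [-0.34,-0.85,0.8,0,0,0],
  [0,0,0.5,0,0,0],
  [0,0,0,0,0,0],
  [0,0,0,0,0,0],
])

```text
t: 15.5
ee_pos: [0.4802, 0.0868, 0.0602]
tool_rot: [3.141, 0.0, 1.646]
ft_force: [0.3, -0.8, -0.6]
gripper_width: 0.317
grip_force: 108.8
```

```bash
python3 go.py .4793 .0867 .042 1.6446; python3 - <<'E'
from ov import *
snap('scene','3')
B=np.array([.5682,-.1353]);a=.0738;c,s=np.cos(a),np.sin(a)
f=lambda x,y:B+np.array([c*x-s*y,s*x+c*y])/1000
from plant import arm
st=arm.sense();p=st['ee_pos'];w=st['tool_rot'][2]-np.pi/2
o=p[:2]-.098*np.array([-np.sin(w),np.cos(w)])
ov('3',[(WEDGE,[o[0],o[1],p[2]-.0238,w])],[('scene',(180,135,130,95))],'pics/o4.png',6)
E
```

```text
t 15.5 at [0.4802 0.0868 0.0602] [3.1413e+00 3.0000e-04 1.6456e+00] F [ 0.3 -0.8 -0.6] w 0.317 108.8
shift now-frame [-0.   -0.04  0.73] after-turn frame [-0.   -0.03  0.73] turn [0.   0.   0.01]
```

View pics/o4.png

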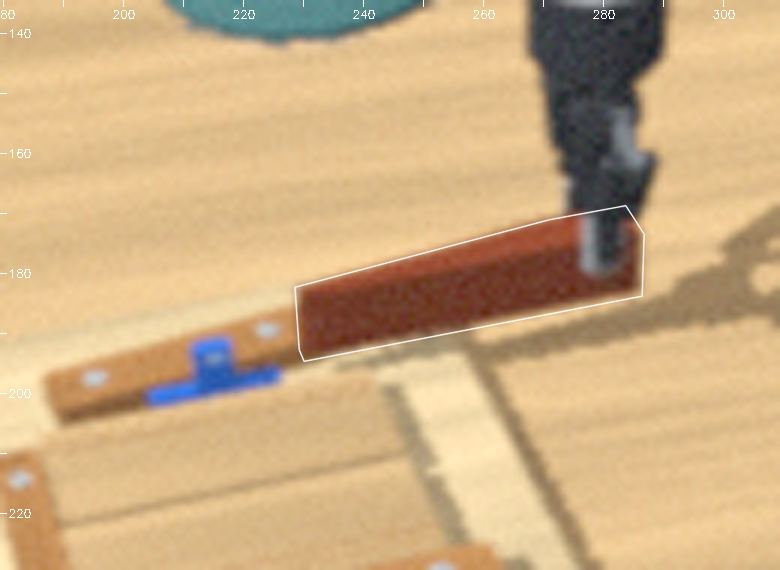

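The wedge matches its predicted outline: level, tail left, nose at (230,190), ahead of the packer and over the cleat edge. I'll lower it to the board.

send_rows([
  [0,0,0.3,0,0,0],
  [0,0,0.25,0,0,0],
  [0,0,0.1,0,0,0],
  [0,0,0.05,0,0,0],
  [0,0,0,0,0,0],
])

```text
t: 15.97
ee_pos: [0.4796, 0.0868, 0.0422]
tool_rot: [-3.141, 0.0, 1.646]
ft_force: [0.4, 0.2, -1.6]
gripper_width: 0.32
grip_force: 108.9
```

```bash
python3 go.py .4793 .0867 .042 1.6446; python3 go.py .4911 .0174 .042 1.6446
```

```text
t 15.97 at [0.4796 0.0868 0.0422] [-3.1411e+00  2.0000e-04  1.6464e+00] F [ 0.4  0.2 -1.6] w 0.32 108.9
shift now-frame [-0.   -0.01  0.01] after-turn frame [-0.   -0.01  0.01] turn [-0.01  0.    0.02]
t 15.97 at [0.4796 0.0868 0.0422] [-3.1411e+00  2.0000e-04  1.6464e+00] F [ 0.4  0.2 -1.6] w 0.32 108.9
shift now-frame [-2.8   0.25  0.01] after-turn frame [-2.8   0.25  0.01] turn [-0.01  0.    0.02]
```

send_rows([
  [0,0,0.04,0,0,0],
  [0,0,0.03,0,0,0],
  [0,0,0,0,0,0],
])

```text
t: 16.22
ee_pos: [0.4799, 0.0871, 0.0411]
tool_rot: [3.141, -0.0, 1.647]
ft_force: [-0.6, 1.4, 2.6]
gripper_width: 0.323
grip_force: 109.4
```

send_rows([
  [-0.3,0.04,0,0,0,0],
  [-0.4,0.05,0,0,0,0],
  [-0.4,0.05,0,0,0,0],
  [-0.4,0.05,0,0,0,0],
  [-0.4,0.05,0,0,0,0],
  [-0.4,0.05,0,0,0,0],
  [-0.3,0.04,0,0,0,0],
  [-0.2,0.02,0,0,0,0],
  [0,0,0,0,0,0],
])

```text
t: 16.97
ee_pos: [0.4945, 0.0164, 0.0416]
tool_rot: [3.14, -0.001, 1.644]
ft_force: [-1.6, 2.5, 10.2]
gripper_width: 0.316
grip_force: 110.3
```

```bash
python3 go.py .503 -.0418 .042 1.6446
```

```text
t 16.97 at [0.4945 0.0164 0.0416] [ 3.1402e+00 -8.0000e-04  1.6442e+00] F [-1.6  2.5 10.2] w 0.316 110.3
shift now-frame [-2.35  0.17 -0.02] after-turn frame [-2.35  0.17 -0.01] turn [ 0.02 -0.01 -0.  ]
```

send_rows([
  [-0.3,0.02,-0.02,0,0,0],
  [-0.3,0.02,0,0,0,0],
  [-0.3,0.02,0,0,0,0],
  [-0.3,0.02,0,0,0,0],
  [-0.3,0.02,0,0,0,0],
  [-0.3,0.02,0,0,0,0],
  [-0.2,0.02,0,0,0,0],
  [0,0,0,0,0,0],
])

```text
t: 17.63
ee_pos: [0.5009, -0.0337, 0.0417]
tool_rot: [3.142, -0.0, 1.644]
ft_force: [-2.1, 2.0, 7.5]
gripper_width: 0.319
grip_force: 110.0
```

```bash
python3 go.py .5082 -.0675 .042 1.6446
```

```text
t 17.63 at [ 0.5009 -0.0337  0.0417] [ 3.1416e+00 -1.0000e-04  1.6440e+00] F [-2.1  2.   7.5] w 0.319 110.0
shift now-frame [-1.37  0.19 -0.01] after-turn frame [-1.37  0.19 -0.01] turn [ 0.   -0.   -0.01]
```

send_rows([
  [-0.2,0.025,0,0,0,0],
  [-0.2,0.025,0,0,0,0],
  [-0.2,0.025,0,0,0,0],
  [-0.15,0.02,0,0,0,0],
  [0,0,0,0,0,0],
])

```text
t: 18.05
ee_pos: [0.5036, -0.0499, 0.0417]
tool_rot: [-3.139, -0.003, 1.645]
ft_force: [-4.5, 8.0, 10.2]
gripper_width: 0.319
grip_force: 110.5
```

send_rows([
  [-0.1,0.012,0,0,0,0],
  [-0.1,0.012,0,0,0,0],
  [-0.1,0.012,0,0,0,0],
  [0,0,0,0,0,0],
])

```text
t: 18.38
ee_pos: [0.5037, -0.0502, 0.0417]
tool_rot: [-3.136, -0.012, 1.648]
ft_force: [-8.6, 23.5, 18.7]
gripper_width: 0.323
grip_force: 111.4
```

```bash
python3 go.py .5082 -.0675 .042 1.6446
```

```text
t 18.38 at [ 0.5037 -0.0502  0.0417] [-3.1355 -0.012   1.6484] F [-8.6 23.5 18.7] w 0.323 111.4
shift now-frame [-0.7   0.13 -0.02] after-turn frame [-0.7   0.13 -0.01] turn [-0.07 -0.14  0.04]
```

It has gone tight: push force rose to 23 N without movement at w ≈ -8 mm. I'll look at the joint.

```bash
python3 - <<'E'
from ov import *
snap('scene','5')
ov('5',[],[('scene',(165,160,130,95))],'pics/o5.png',6)
E
```

```text
(no output)
```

View pics/o5.png

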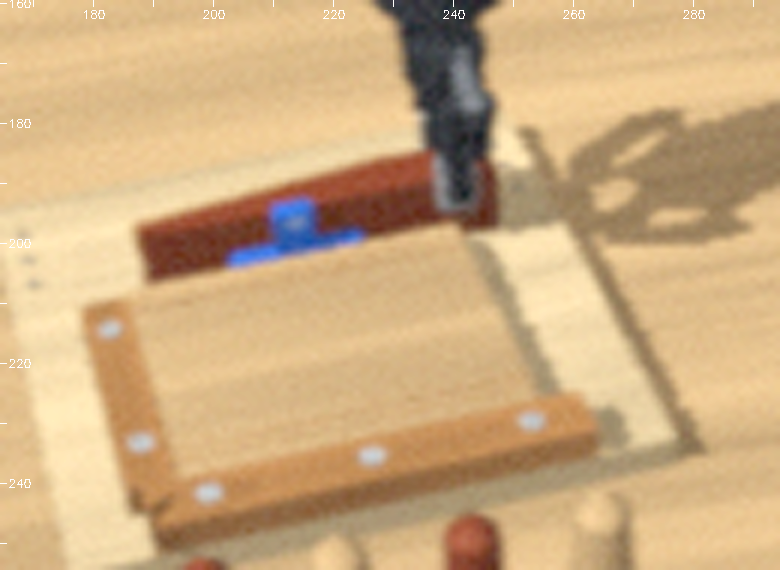

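The joint line has vanished along its whole length and the packer is tight against the wedge. The fingertips are above the blank. I'll push slightly more, ease the down-force, and check that it's steady.

send_rows([
  [-0.08,0.01,-0.02,0,0,0],
  [-0.06,0.01,-0.01,0,0,0],
  [0,0,0,0,0,0],
  [0,0,0,0,0,0],
  [0,0,0,0,0,0],
  [0,0,0,0,0,0],
])

```text
t: 18.93
ee_pos: [0.5037, -0.0503, 0.0417]
tool_rot: [-3.134, -0.015, 1.65]
ft_force: [-7.8, 32.0, 13.6]
gripper_width: 0.32
grip_force: 110.6
```

send_rows([
  [0,0,0,0,0,0],
  [0,0,0,0,0,0],
  [0,0,0,0,0,0],
  [0,0,0,0,0,0],
  [0,0,0,0,0,0],
  [0,0,0,0,0,0],
])

```text
t: 19.43
ee_pos: [0.5037, -0.0502, 0.0417]
tool_rot: [-3.134, -0.015, 1.65]
ft_force: [-8.3, 32.5, 13.7]
gripper_width: 0.318
grip_force: 110.6
```

```bash
python3 - <<'E'
from h import *
snap('scene','6');a=load('scene','0');b=load('scene','6')
B=np.array([.5682,-.1353]);al=.0738;c,s=np.cos(al),np.sin(al)
for y0,y1 in((-85,-50),(-20,20),(55,85)):
    for d in(a,b):
        g=cv2.cvtColor(d['image'],cv2.COLOR_RGB2GRAY).astype(np.float32); out=[]
        for x in range(25,58,3):
            u=np.array([proj(d,[*(B+np.array([c*x-s*y,s*x+c*y])/1000),.036]) for y in np.linspace(y0,y1,20)],np.float32)
            out.append(round(float(cv2.remap(g,u[:,:1],u[:,1:],1).mean())))
        print(y0,out)
E
python3 go.py .5 0 .04 1.64 | head -1
```

```text
-85 [142, 141, 139, 132, 125, 127, 136, 144, 147, 145, 141]
-85 [144, 144, 144, 145, 145, 147, 148, 149, 149, 148, 144]
-20 [138, 137, 133, 126, 121, 127, 137, 143, 144, 141, 137]
-20 [140, 140, 140, 140, 141, 144, 146, 147, 146, 144, 140]
55 [133, 131, 127, 121, 120, 129, 140, 144, 144, 141, 138]
55 [135, 135, 135, 135, 138, 143, 146, 148, 147, 144, 141]
t 19.48 at [ 0.5037 -0.0503  0.0417] [-3.1338 -0.0153  1.6503] F [-7.6 32.1 13.8] w 0.318 110.6
```

The dark joint line is gone at both ends and in the middle, and the push holds steady at 32 N. Handing in.

```bash
python3 -c "
from plant import arm
print(arm.close_job())"
```

```text
the job is handed in; nothing more can be done
None
```

I handed the job in at about 19.5 s of the 72 s, but the hand-in call returned no verdict. In the last images no gap showed in the joint along its length. One packer stands in the gap, and the gripper still holds the wedge pushed in tight at about 32 N, with the fingertips above the blank.

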